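# Shut the spring-locked vent slide of the terrace cabinet

### The job

Rain is coming: shut the vent on top of the steel cabinet. With the fingertips press the red spring plate down and, while holding it down, push the blue tab of the sliding cover past the catch until the cover is fully shut, then let go so that the red plate springs up again and locks it. Only press and push, lift or carry nothing, and leave the funnel, saucer, bowls and scraper where they are.

Things in the scene. Friction and masses are not known exactly. Their poses are not given: they have to be found in the camera images.
- press_plate (a point): Centre of the top of the red press plate (spring catch), 14 mm above the cabinet's top when up. 140 mm along its x, 40 mm along y. Stays level; goes 8 mm straight down against a spring (3 N at first, 6.5 N fully down, then a rigid stop). Axes: x = the way the cover slides shut, y = left of that, z up. A red tooth on its right side stands in the cover's way. Built with this point 15 mm ahead of an open cover's push_face.
- catch (a joint): How far the red press plate is pushed down: 0 = up (locking), 0.008 m = fully down. From 0.006 on, its tooth clears the cover. It springs up when let go, unless the cover lies over the tooth.
- push_face (a point): On the flat upright face (looks to -x) of the cover's blue tab, over the middle of the press plate's width, 19 mm above the raised plate's top. The face reaches from here 19 mm right, 21 mm left (y), 17 mm up and down; its lower edge clears the raised plate by 2 mm. Axes as press_plate: push to +x. The press plate runs on behind it (-x) by 55 mm when the cover is open, 135 mm when shut.
- slide (a joint): Travel of the vent cover along +x: 0 = fully open, 0.080 m = fully shut at its stop. About 2 N of friction; stays where left. Catch up: blocked at 0.014 m. Catch down: it passes, and from 0.020 to 0.076 m it lies over the tooth and keeps the catch down itself; beyond 0.076 m the catch can spring up behind it and lock it.
- cabinet: Fixed grey steel cabinet 280 x 320 x 180 mm, origin at the centre of its underside, x = the way the cover slides shut, door with lever latch on its -x face.
- tray: Fixed cedar tray 240 x 300 x 35 mm beside the cabinet, origin under its centre.
- funnel: Loose black plastic funnel standing mouth down on the cabinet's top, 90 mm wide, 100 mm high, origin at the centre of its underside. Bystander.
- saucer: Loose white porcelain saucer on the cabinet's top, 100 mm wide, 16 mm high, origin at the centre of its underside. Bystander.
- bowls: Tier of two nested stainless bowls in the tray, 128 mm wide, 68 mm high, origin at the centre of its underside. Bystander.
- scraper: Aluminium pan scraper lying in the tray, 185 x 85 x 12 mm, origin at the underside of its middle, blade to its +x. Bystander.

How it is judged:
On the way, in this order (a step that is already met when the one before it is completed fails the run):
1. the red press plate is held down before the cover has passed it (value of joint catch above 0.0055 m and value of joint slide below 0.03 m), for 0.02 s.
2. the cover slides over the held-down catch (value of joint catch above 0.005 m and value of joint slide above 0.04 m), for 0.02 s.
At the end, for the whole second after the job is handed in: The cover is shut (at least 75 of its 80 mm), the red plate has sprung back up to within 2 mm and locks it, and funnel, saucer, bowls and scraper lie within 20 mm of where they were (value of joint slide above 0.075 m and value of joint catch below 0.002 m and distance of each of funnel, saucer, bowls, scraper from where it was at the start of the episode below 0.02 m); the robot touches nothing.
It fails at once if a bystander is shoved, lifted or carried (20 mm or more) (distance of any of funnel, saucer, bowls, scraper from where it was at the start of the episode above 0.02 m).
It fails at once if a bystander is tipped over (angle between any of funnel, saucer, bowls's own z axis and vertical above 0.5 rad).
It also fails if it takes over 35 s, if anything falls off the work surface, if the arm or the gripper's body presses on something with over 40 N, if the wrist force passes 120 N, or if a joint passes its speed limit or range.

### The arm

A 7-joint arm with a two-finger parallel gripper is mounted at the origin on the work surface. World frame = base frame: x ahead of the robot, y to its left, z up, the work surface at z = 0. Lengths are in m, angles in rad, forces in N, time in s.
With the tool pointing down it reaches from about 0.425 to 0.95 m from the base axis. Payload 16.7 kg.
Tool frame: the origin (TCP) lies on the centre line of the jaws, within the pads' length; the fingertips stand 17 mm ahead of it and the grasp point (between the pads) lies 2 mm behind it; z points along the fingers, y is the line along which they close (so a half turn about z gives the same grasp; the last joint's range is limited). The gripper opens to 94 mm and grips with 3 to 60 N. Pads are 16 mm wide; open, the fingers measure 119 mm over their backs; the gripper's body (75 mm by 177 mm) begins 78 mm behind the grasp point.
Start: joints at [-1.381, 0.426, 0.074, 1.606, -0.034, 1.111, -0.067], TCP at [0.224, 0.637, 0.222] pointing down, gripper open.
Joint ranges: [-2.85, 2.85], [-0.5, 2.14], [-1.23, 1.37], [0.21, 2.46], [-1.02, 4.16], [0.16, 2.05], [-2.73, 2.73]. Speed limits (rad/s): [1.89, 1.89, 2.39, 2.39, 3.01, 3.01, 3.01].

### API

Orientations are given as a rotation vector (axis times angle).
In Python, from cell import r, cams gives the robot as it stands. The module is installed in compiled form; this text tells all that it offers.
- The arm moves only by the tool step_arm, never from a script. Its argument "plan" is text: rows parted by semicolons, each of 4 numbers parted by spaces: the shift along the tool's x, y, z in m, then the turn about the tool's z in rad. In form: tx ty tz roll; .... A call has 1 to 5 rows; each row is the pose to reach, as a shift and turn from the pose commanded when the call began, along the tool's axes at that moment; what a row does not reach only later rows make up. A row lasts 1/12 s, in which the tool goes at most 41.7 mm and 7.16 degrees, less where a joint would pass 70% of its speed; a pose out of reach is approached as far as the arm can. A call with a gripper value outside its range is refused whole. "claw" is the closure, from -1 (fully open) to 1 (shut), so that 0 is half open, set as the call begins (left out, the last holds). The fingers move at their own pace and stop on an object; "squeeze" is the grip in N (left out, the last holds). Time passes only in rows, so rows that repeat a pose let the fingers close. It gives the time, the measured TCP pose, the force, the opening and the grip force at its end, in the units of the state.
- r.get_state(): the state, without advancing time (a new reading comes with each control period).
- cams.read_camera(name): name is "side" or "top" or "wrist"; returns (picture, depth): 480x640x3 uint8, red, green, blue; 480x640 float32, m along the optical axis (not along the pixel's ray), 0 where there is no reading.
- cams.camera_model(name): a dict with "camera_matrix" (3x3 intrinsics, pixels), "rvec" (rotation vector, rad) and "tvec" (3), from world to camera coordinates, as OpenCV has them. Camera axes: x right, y down, z forward; pixel columns grow to the right and rows downward; lengths in m; the calibration is good to about 2 mm. A picture is of the moment at which its call begins: read the wrist's pose just before it. camera_model takes no time and is no camera call; for the wrist camera it gives the pose at the moment of the call.
- r.finish_job(): hands the job in; it is judged then, once.
The state is a dict: "t": time; "qpos": joint angles; "qd": joint speeds; "effort": joint torques, N m; "tool_pos": TCP position; "tool_rot": TCP orientation; "ft_force": force on the tool from outside, world axes, zero at the start; "wrist_torque": the same for the moment, N m; "finger_gap": finger opening in m; "gripper_force": force on a finger pad.
Only numpy, scipy, OpenCV 4.12 (cv2) and the standard library are available. Lean on these libraries where they do the work, as an engineer would, in place of code of your own. Each camera call takes 0.05 s, during which the arm holds its last target. There are 200 camera calls.

## Working session

There is one attempt and no reset: what is moved stays moved. The work goes in short steps, Python scripts to look and compute and a tool call to move; the robot and the scene stay as the last step left them, time stands still between calls to the robot, and variables do not carry over. Pictures are saved under pics/ and viewed, at most 10 in all, crops included, and the job is handed in when it is done.

Besides the shell and the picture viewer there is one more tool, called after "Call:" in YAML: its name, and indented under it one key for each argument. step_arm: Moves the arm, as the interface text tells. Its arguments: {"type":"object","properties":{"plan":{"type":"string"},"claw":{"type":"number"},"squeeze":{"type":"number"}},"required":["plan"]}

```bash
mkdir -p pics; python3 - <<'E'
from cell import r,cams
import cv2,numpy as np
s=r.get_state();print(s)
for n in("top","side"):
    p,d=cams.read_camera(n);cv2.imwrite(f"pics/{n}0.png",p[:,:,::-1]);np.savez(f"{n}0.npz",p=p,d=d)
    m=cams.camera_model(n);print(n,m)
E
```

```text
{'t': 0.0, 'qpos': array([-1.38149384,  0.4267307 ,  0.07385999,  1.60660017, -0.03413184,
        1.11079959, -0.06710685]), 'qd': array([ 0.00185153,  0.00222632, -0.00156334,  0.0002002 ,  0.00027552,
       -0.00050043,  0.00038247]), 'effort': array([ 2.17363791e-03, -9.35808277e+01,  3.66827533e+00, -4.54191077e+01,
       -4.87035059e-02,  2.02049338e-02,  1.17526192e-04]), 'tool_pos': array([0.22422739, 0.63622814, 0.22177975]), 'tool_rot': array([-5.29717246e-01, -3.09646245e+00,  1.99441845e-03]), 'ft_force': array([0.27579538, 0.57555619, 0.38503613]), 'wrist_torque': array([ 0.01045296, -0.02405642,  0.05545834]), 'gripper_force': 0.0, 'finger_gap': 0.09377768716386418}
top {'camera_matrix': array([[586.36493767,   0.        , 317.12881244],
       [  0.        , 586.36493767, 229.06853819],
       [  0.        ,   0.        ,   1.        ]]), 'rvec': array([ 2.12387652, -2.11974233,  0.17361905]), 'tvec': array([7.97551712e-04, 6.03787758e-01, 1.18416908e+00])}
side {'camera_matrix': array([[502.53367243,   0.        , 323.28888826],
       [  0.        , 502.53367243, 243.88314276],
       [  0.        ,   0.        ,   1.        ]]), 'rvec': array([ 0.10717135, -2.6720852 ,  1.55820011]), 'tvec': array([0.59639458, 0.14477773, 0.88379306])}
```

View pics/top0.png

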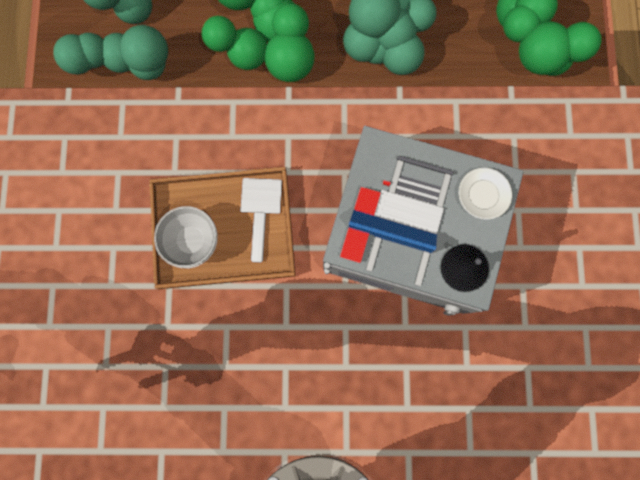

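View pics/side0.png

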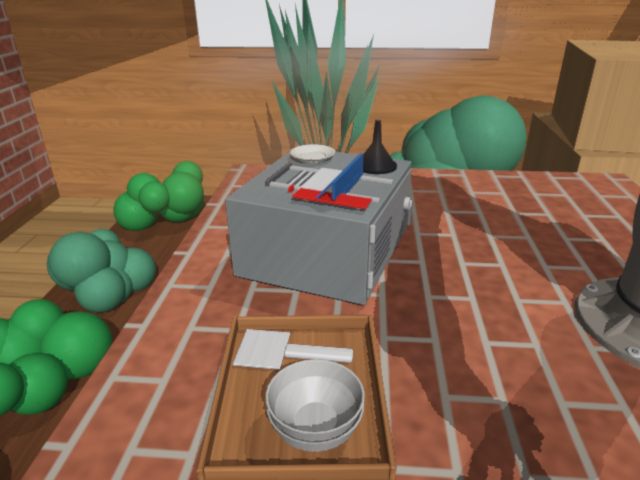

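The top view shows the red plate from (355,262) to (375,190), the blue tab across it from (350,220) to (438,240), and the cover sliding up the picture. The funnel is at (465,267) and the saucer at (485,193). The side view shows the red plate at (330,199) and the tab at (348,175).

```bash
cat > h.py <<'E'
import cv2,numpy as np
from cell import r,cams
def pts(n,p,d,m):
    M=cams.camera_model(n) if isinstance(n,str) else n
    K=M["camera_matrix"];R=cv2.Rodrigues(M["rvec"])[0]
    v,u=np.nonzero(m&(d>0));z=d[v,u]
    c=np.c_[(u-K[0,2])/K[0,0]*z,(v-K[1,2])/K[1,1]*z,z]
    return (c-M["tvec"])@R,np.c_[u,v]
def masks(p):
    h=cv2.cvtColor(p,cv2.COLOR_RGB2HSV);H,S,V=[h[...,i] for i in range(3)]
    return ((H<5)|(H>175))&(S>215)&(V>110),(H>100)&(H<125)&(S>150)&(V>40)
E
python3 - <<'E'
from h import *
for n in("top","side"):
    f=np.load(n+"0.npz");p,d=f["p"],f["d"]
    for nm,m in zip(("red","blue"),masks(p)):
        k,l,st,_=cv2.connectedComponentsWithStats(m.astype(np.uint8))
        for i in np.argsort(-st[1:,4])[:3]+1:
            P,uv=pts(n,p,d,l==i)
            if len(P)<15: continue
            print(n,nm,st[i],"med",np.median(P,0).round(4),"z pct",np.percentile(P[:,2],[2,25,75,98]).round(4))
            Q=P[:,:2].astype(np.float32);
            if nm=="red": Q=Q[abs(P[:,2]-np.median(P[:,2]))<.006]
            else: Q=Q[P[:,2]>np.percentile(P[:,2],90)-.006]
            b=cv2.minAreaRect(Q);print("   rect",b,cv2.boxPoints(b).round(4).tolist())
f=np.load("top0.npz")
g=np.zeros((480,640),bool);g[150:160,380:395]=1;g[255:270,340:345]=0
P,_=pts("top",f["p"],f["d"],g);print("cabtop",np.median(P,0))
E
```

```text
top blue [ 350  212   86   40 1444] med [ 0.5698 -0.1405  0.2198] z pct [0.2    0.2105 0.2285 0.2336]
   rect ((0.5633742213249207, -0.1362457275390625), (0.15848346054553986, 0.014109143987298012), 73.13044738769531) [[0.5335999727249146, -0.20999999344348907], [0.5471000075340271, -0.21410000324249268], [0.5931000113487244, -0.0625], [0.5795999765396118, -0.058400001376867294]]
side blue [331 156  32  43 624] med [ 0.562  -0.1252  0.2148] z pct [0.19   0.2041 0.2255 0.2333]
   rect ((0.5650238990783691, -0.12171956896781921), (0.1379966288805008, 0.008511683903634548), 72.01050567626953) [[0.5396999716758728, -0.1860000044107437], [0.5478000044822693, -0.18870000541210175], [0.590399980545044, -0.05739999935030937], [0.5823000073432922, -0.05480000004172325]]
cabtop [ 0.72759694 -0.13461752  0.179015  ]
```

```bash
sed -i 's/(S>215)&(V>110)/(S>190)\&(V>110)/' h.py; python3 - <<'E'
from h import *
for n,(u,v) in(("top",(354,247)),("top",(368,200)),("side",(340,200))):
    f=np.load(n+"0.npz");print(f["p"][v,u],cv2.cvtColor(f["p"],cv2.COLOR_RGB2HSV)[v,u])
ROI={"top":(slice(180,270),slice(335,390)),"side":(slice(185,212),slice(285,380))}
for n in ROI:
    f=np.load(n+"0.npz");p,d=f["p"],f["d"];h=cv2.cvtColor(p,cv2.COLOR_RGB2HSV)
    m=np.zeros(d.shape,bool);m[ROI[n]]=1
    m&=((h[...,0]<5)|(h[...,0]>176))&(h[...,1]>190)&(h[...,2]>100)
    P,uv=pts(n,p,d,m);print(n,len(P),np.percentile(P[:,2],[2,25,50,75,98]).round(4))
    P=P[abs(P[:,2]-np.median(P[:,2]))<.005]
    b=cv2.minAreaRect(P[:,:2].astype(np.float32));print(b,cv2.boxPoints(b).round(4).tolist())
    # blue face plane
    m=masks(p)[1];P,_=pts(n,p,d,m)
    for ang in (-16,-17,-18,-19):
        a=np.radians(ang);s=P[:,:2]@[np.cos(a),np.sin(a)];print(ang,np.percentile(s,[1,10,50,90,99]).round(4), [np.percentile(s[(P[:,2]>lo)&(P[:,2]<lo+.01)],[2,50,98]).round(4).tolist() for lo in(.2,.21,.222)])
E
```

```text
[221  56  53] [  1 194 221]
[219  55  48] [  1 199 219]
[196  40  33] [  1 212 196]
top 952 [0.1887 0.1915 0.1929 0.1944 0.1973]
((0.6010259985923767, -0.08554361760616302), (0.04511013254523277, 0.1623348593711853), 68.52452087402344) [[0.5171999931335449, -0.07680000364780426], [0.6682999730110168, -0.13619999587535858], [0.6848000288009644, -0.09430000185966492], [0.5338000059127808, -0.03480000048875809]]
-16 [0.572  0.5731 0.5853 0.6022 0.6064] [[0.5723, 0.6008, 0.6056], [0.572, 0.5918, 0.5983], [0.5724, 0.5789, 0.5871]]
-17 [0.5719 0.5727 0.5847 0.6015 0.6056] [[0.5723, 0.6003, 0.6051], [0.5721, 0.5913, 0.5976], [0.572, 0.5784, 0.5865]]
-18 [0.5705 0.5723 0.584  0.6008 0.6053] [[0.5716, 0.5998, 0.6053], [0.5711, 0.5906, 0.5973], [0.5703, 0.5778, 0.5867]]
-19 [0.5685 0.5714 0.5834 0.6    0.6052] [[0.5707, 0.5987, 0.6054], [0.5698, 0.5898, 0.5972], [0.5685, 0.5769, 0.5866]]
side 639 [0.1892 0.1938 0.1946 0.1951 0.196 ]
((0.6002792119979858, -0.08066671341657639), (0.04210206866264343, 0.16084538400173187), 69.56831359863281) [[0.5175999999046326, -0.0723000019788742], [0.6682999730110168, -0.12849999964237213], [0.6830000281333923, -0.08900000154972076], [0.5322999954223633, -0.03290000185370445]]
-16 [0.5729 0.5735 0.5746 0.5768 0.5792] [[0.573, 0.5746, 0.5782], [0.573, 0.5746, 0.5785], [0.5732, 0.5748, 0.5799]]
-17 [0.5726 0.5732 0.574  0.5754 0.5776] [[0.5728, 0.574, 0.5762], [0.5727, 0.5739, 0.5766], [0.5728, 0.5739, 0.578]]
-18 [0.5709 0.5718 0.5733 0.5748 0.5768] [[0.5711, 0.5732, 0.5753], [0.5708, 0.5731, 0.5751], [0.5711, 0.573, 0.5759]]
-19 [0.5688 0.5699 0.5723 0.5746 0.5763] [[0.5689, 0.572, 0.5756], [0.5688, 0.5721, 0.5753], [0.569, 0.5717, 0.5749]]
```

The plate top is at z≈0.1945 (0.194 expected) and the slide heading is about -17°. The tab face sits at s≈0.574 along that heading, and the plate centre line is at l≈0.098. Tool x already points almost exactly opposite to the slide direction. I'll go up and across with the jaws shut.

Call:
step_arm:
  plan: "0 0 -0.04 0; 0 0 -0.08 0; 0 0 -0.11 -0.02; -0.028 -0.029 -0.11 -0.042; -0.056 -0.058 -0.11 -0.042"
  claw: 1
  squeeze: 30

```text
t: 0.52
tool_pos: [0.2571, 0.5641, 0.3335]
tool_rot: [0.457, 3.108, 0.004]
ft_force: [2.3, 0.1, -0.7]
finger_gap: 0.0643
gripper_force: 0.0
```

Call:
step_arm:
  plan: "-0.027 -0.03 0 0; -0.054 -0.06 0 0; -0.081 -0.09 0 0; -0.108 -0.12 0 0; -0.135 -0.15 0 0"

```text
t: 0.93
tool_pos: [0.3434, 0.3783, 0.3323]
tool_rot: [-0.464, -3.107, 0.0]
ft_force: [1.8, 0.1, 1.0]
finger_gap: 0.0307
gripper_force: 0.0
```

Call:
step_arm:
  plan: "-0.027 -0.03 0 0; -0.054 -0.06 0 0; -0.081 -0.09 0 0; -0.108 -0.12 0 0; -0.135 -0.15 0 0"

```text
t: 1.35
tool_pos: [0.4286, 0.1953, 0.3324]
tool_rot: [-0.464, -3.107, -0.0]
ft_force: [0.4, 0.5, 0.1]
finger_gap: 0.0009
gripper_force: 0.0
```

Call:
step_arm:
  plan: "-0.027 -0.03 0 0; -0.054 -0.06 0 0; -0.081 -0.09 0 0; -0.108 -0.12 0 0; -0.135 -0.15 0 0"

```text
t: 1.77
tool_pos: [0.5138, 0.0125, 0.3326]
tool_rot: [0.464, 3.107, 0.001]
ft_force: [0.2, 1.3, 0.6]
finger_gap: 0.0007
gripper_force: 0.0
```

Call:
step_arm:
  plan: "-0.02 -0.02 0 0; -0.04 -0.04 0 0; -0.055 -0.06 0 0; -0.055 -0.06 0 0; -0.055 -0.06 0 0"

```text
t: 2.18
tool_pos: [0.5485, -0.0603, 0.3321]
tool_rot: [-0.469, -3.106, 0.001]
ft_force: [0.1, 0.1, 0.5]
finger_gap: 0.0006
gripper_force: 0.0
```

```bash
python3 - <<'E'
from h import *
M=cams.camera_model("wrist");p,d=cams.read_camera("wrist");cv2.imwrite("pics/w1.png",p[:,:,::-1])
h=cv2.cvtColor(p,cv2.COLOR_RGB2HSV);H,S=h[...,0].astype(int),h[...,1]
red=((H<5)|(H>176))&(S>180)&(h[...,2]>90);blue=(H>100)&(H<125)&(S>150)
a=np.radians(-17.2);e=np.array([np.cos(a),np.sin(a)]);l=np.array([-e[1],e[0]])
for n,m in(("red",red),("blue",blue)):
    P,_=pts(M,p,d,m)
    P=P[(P[:,2]>.17)&(P[:,2]<.25)]
    if len(P)<20:print(n,len(P));continue
    s,t=P[:,:2]@e,P[:,:2]@l
    print(n,len(P),"s",np.percentile(s,[1,5,50,95,99]).round(4),"l",np.percentile(t,[1,5,50,95,99]).round(4),"z",np.percentile(P[:,2],[2,50,98]).round(4))
    if n=="red":
        k=s<.565;print(" rear l",np.percentile(t[k],[1,50,99]).round(4),"s",s[k].min().round(4))
q=r.get_state()["tool_pos"];print("tcp s,l",q[:2]@e,q[:2]@l,q[2])
E
```

```text
red 3692 s [0.5188 0.521  0.5458 0.5718 0.5741] l [0.0781 0.0797 0.0964 0.1131 0.1145] z [0.1919 0.1933 0.1947]
 rear l [0.0781 0.0964 0.1145] s 0.5181
blue 2982 s [0.5738 0.5741 0.5759 0.5957 0.6043] l [-0.0423 -0.0401 -0.0151  0.0567  0.0713] z [0.1954 0.2299 0.2325]
tcp s,l 0.5413171347202199 0.10574289069156752 0.33212353921766125
```

View pics/w1.png

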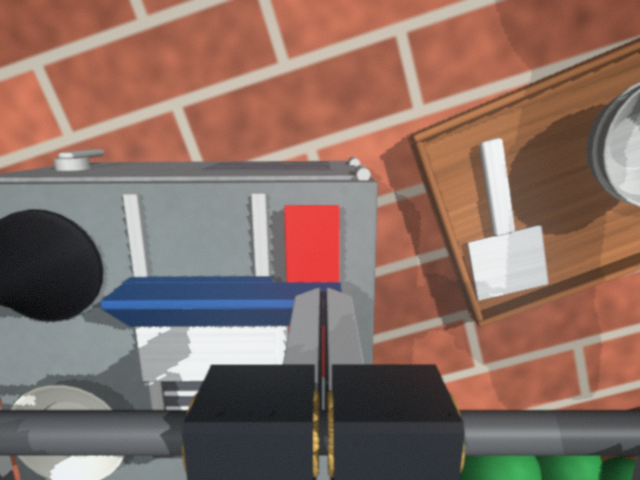

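The wrist view shows the red strip square to the picture from (285,205) to (340,282), with the tab just in front of it and the fingers aligned with it. It gives the plate as l 0.078–0.1145, its rear end at s=0.518 and the tab face at s=0.574. I'll shift 9 mm right and descend.

Call:
step_arm:
  plan: "-0.003 -0.009 0.03 0; -0.003 -0.009 0.06 0; -0.003 -0.009 0.09 0; -0.003 -0.009 0.112 0; -0.003 -0.009 0.112 0"

```text
t: 2.65
tool_pos: [0.5464, -0.0668, 0.2167]
tool_rot: [-0.461, -3.102, 0.002]
ft_force: [-0.7, 0.7, 0.0]
finger_gap: 0.0005
gripper_force: 0.0
```

Call:
step_arm:
  plan: "0 0 0.004 0; 0 0 0.006 0; 0 0 0.008 0; 0 0 0.008 0; 0 0 0.008 0"

```text
t: 3.07
tool_pos: [0.5492, -0.0683, 0.2133]
tool_rot: [0.464, 3.106, 0.001]
ft_force: [-0.3, 0.0, 0.5]
finger_gap: 0.0004
gripper_force: 0.0
```

Call:
step_arm:
  plan: "0 0 0.002 0; 0 0 0.004 0; 0 0 0.005 0; 0 0 0.005 0; 0 0 0.005 0"

```text
t: 3.48
tool_pos: [0.5492, -0.0685, 0.2077]
tool_rot: [0.465, 3.106, 0.0]
ft_force: [2.9, 1.7, 3.1]
finger_gap: 0.0007
gripper_force: 2.0
```

Call:
step_arm:
  plan: "0 0 0.001 0; 0 0 0.002 0; 0 0 0.003 0; 0 0 0.003 0; 0 0 0.003 0"

```text
t: 3.9
tool_pos: [0.5491, -0.0685, 0.2046]
tool_rot: [0.464, 3.106, -0.0]
ft_force: [3.6, 0.6, 5.4]
finger_gap: -0.0
gripper_force: 2.6
```

Call:
step_arm:
  plan: "0 0 0.001 0; 0 0 0.0015 0; 0 0 0.002 0; 0 0 0.002 0; 0 0 0.002 0"

```text
t: 4.32
tool_pos: [0.5492, -0.0685, 0.2031]
tool_rot: [0.465, 3.106, 0.001]
ft_force: [0.1, 0.8, 13.7]
finger_gap: 0.0001
gripper_force: 6.7
```

Call:
step_arm:
  plan: "0 0 0.0005 0; 0 0 0.001 0; 0 0 0.001 0; 0 0 0.001 0; 0 0 0.001 0"

```text
t: 4.73
tool_pos: [0.5492, -0.0685, 0.2028]
tool_rot: [0.465, 3.106, 0.002]
ft_force: [-3.7, 1.0, 26.3]
finger_gap: 0.0004
gripper_force: 13.3
```

The plate is fully down: force rises sharply at z=0.203, about 8 mm below first contact. I'll ease off 0.5 mm and push along -tool x. The gap to the tab is about 21 mm and the travel is 80 mm.

Call:
step_arm:
  plan: "-0.004 0 -0.0005 0; -0.01 0 -0.0005 0; -0.016 0 -0.0005 0; -0.022 0 -0.0005 0; -0.027 0 -0.0005 0"

```text
t: 5.15
tool_pos: [0.5713, -0.0756, 0.2026]
tool_rot: [-0.464, -3.099, -0.003]
ft_force: [-33.9, 9.4, 49.0]
finger_gap: 0.0003
gripper_force: 26.0
```

Call:
step_arm:
  plan: "-0.005 0 0 0; -0.01 0 0 0; -0.015 0 0 0; -0.02 0 0 0; -0.025 0 0 0"

```text
t: 5.57
tool_pos: [0.5948, -0.0829, 0.2027]
tool_rot: [-0.464, -3.099, -0.004]
ft_force: [-33.2, 9.7, 46.4]
finger_gap: 0.0004
gripper_force: 24.7
```

Call:
step_arm:
  plan: "-0.002 0 -0.001 0; -0.007 0 -0.0015 0; -0.012 0 -0.0015 0; -0.018 0 -0.0015 0; -0.023 0 -0.0015 0"

```text
t: 5.98
tool_pos: [0.6189, -0.0902, 0.2032]
tool_rot: [-0.464, -3.103, -0.001]
ft_force: [-11.6, 3.0, 13.7]
finger_gap: 0.0006
gripper_force: 7.1
```

Call:
step_arm:
  plan: "-0.005 0 0 0; -0.01 0 0 0; -0.015 0 0 0; -0.018 0 0 0; -0.02 0 0 0"

```text
t: 6.4
tool_pos: [0.6381, -0.0961, 0.2031]
tool_rot: [-0.464, -3.103, -0.001]
ft_force: [-10.3, 4.0, 12.0]
finger_gap: 0.0005
gripper_force: 6.5
```

Call:
step_arm:
  plan: "-0.003 0 0 0; -0.005 0 0 0; -0.007 0 0 0; -0.008 0 0 0; -0.008 0 0 0"

```text
t: 6.82
tool_pos: [0.6427, -0.0974, 0.203]
tool_rot: [-0.463, -3.097, -0.003]
ft_force: [-33.9, 11.2, 28.7]
finger_gap: 0.0009
gripper_force: 22.0
```

Call:
step_arm:
  plan: "-0.001 0 0 0; -0.002 0 0 0; -0.002 0 0 0; -0.002 0 0 0; -0.002 0 0 0"

```text
t: 7.23
tool_pos: [0.6428, -0.0974, 0.2029]
tool_rot: [-0.463, -3.093, -0.005]
ft_force: [-48.7, 15.1, 38.4]
finger_gap: 0.0007
gripper_force: 29.4
```

The tool has stopped and the push force is climbing, so the cover is at its stop. I'll back off slightly, then lift.

Call:
step_arm:
  plan: "0.006 0 -0.001 0; 0.012 0 -0.001 0; 0.012 0 -0.006 0; 0.012 0 -0.02 0; 0.012 0 -0.05 0"

```text
t: 7.65
tool_pos: [0.6357, -0.0952, 0.2509]
tool_rot: [-0.464, -3.101, 0.002]
ft_force: [0.1, 0.1, 0.0]
finger_gap: 0.0006
gripper_force: 0.0
```

Call:
step_arm:
  plan: "0 0 -0.03 0; 0 0 -0.06 0; 0.03 0 -0.08 0; 0.06 0 -0.09 0; 0.08 0 -0.09 0"

```text
t: 8.07
tool_pos: [0.5598, -0.0726, 0.3451]
tool_rot: [0.466, 3.106, 0.0]
ft_force: [0.2, 0.1, 0.5]
finger_gap: 0.001
gripper_force: 0.0
```

```bash
python3 - <<'E'
from h import *
M=cams.camera_model("wrist");p,d=cams.read_camera("wrist");cv2.imwrite("pics/w2.png",p[:,:,::-1])
q,_=cams.read_camera("side");cv2.imwrite("pics/side2.png",cv2.resize(q[130:310,210:450,::-1],None,fx=3,fy=3))
h=cv2.cvtColor(p,cv2.COLOR_RGB2HSV);H,S=h[...,0].astype(int),h[...,1]
red=((H<5)|(H>176))&(S>180)&(h[...,2]>90);blue=(H>100)&(H<125)&(S>150)
a=np.radians(-17.2);e=np.array([np.cos(a),np.sin(a)]);l=np.array([-e[1],e[0]])
for n,m in(("red",red),("blue",blue)):
    P,_=pts(M,p,d,m);P=P[(P[:,2]>.17)&(P[:,2]<.25)]
    if len(P)<20:print(n,len(P));continue
    print(n,len(P),"s",np.percentile(P[:,:2]@e,[1,5,50,95,99]).round(4),"l",np.percentile(P[:,:2]@l,[1,50,99]).round(4),"z",np.percentile(P[:,2],[2,50,98]).round(4))
s=r.get_state();print(s["t"],s["ft_force"])
E
```

```text
red 5112 s [0.5192 0.5221 0.5575 0.5965 0.6007] l [0.0779 0.0961 0.1144] z [0.1918 0.1933 0.1947]
blue 3606 s [0.6522 0.6525 0.6533 0.6671 0.6783] l [-0.0413 -0.0051  0.0608] z [0.1887 0.2131 0.2319]
8.1667 [ 1.28193777 -1.06715297  0.76633671]
```

View pics/side2.png

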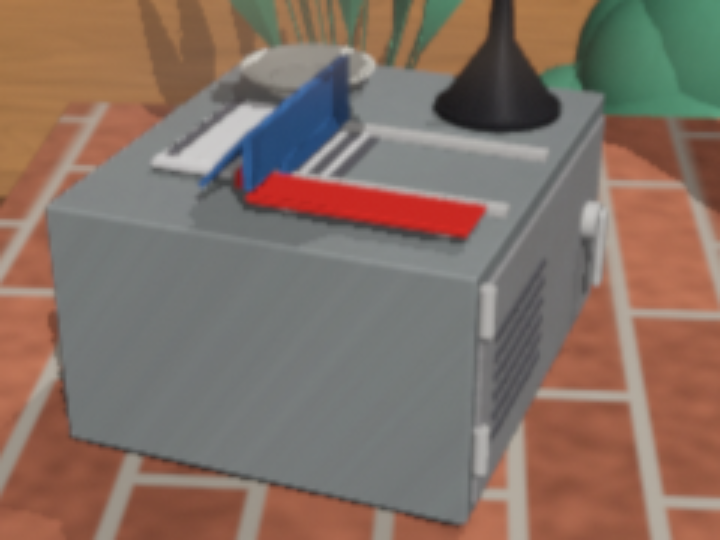

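The side view shows the tab at the far end of its travel (295,130) and the red plate standing up (370,205), with the funnel and saucer where they were. The tab face moved about 78–79 mm, and the plate's z is back to the 0.1933 it read when up, so I'm handing in.

```bash
python3 -c "
from cell import r
print(r.finish_job())"
```

```text
the job is handed in; nothing more can be done
None
```

The vent cover is shut (the tab moved about 78–79 mm of its 80 mm), the red plate has sprung back up to lock it, and the job is handed in; the funnel and saucer look unmoved in the last picture, the arm passed well above the tray, and no verdict was returned.

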